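Shut and latch the sample box

ROBOT

A 6-joint arm with a two-finger parallel gripper is mounted at the origin on a cart in front of the work surface, level with it; the furniture and walls round the work are solid. World frame = base frame: x ahead of the robot, y to its left, z up, the work surface at z = 0. Lengths are in m, angles in degrees, forces in N, time in s.
With the tool pointing down it reaches from about 0.35 to 0.875 m from the base axis. Payload 4.2 kg.
Tool frame: the origin (TCP) lies on the centre line of the jaws, within the pads' length; the fingertips stand tip_reach ahead of it and the grasp point (between the pads) is the TCP (tip_reach is the distance from the TCP to the fingertips, in m); z points along the fingers, y is the line along which they close (so a half turn about z gives the same grasp; the last joint's range is limited). The gripper opens to 87 mm and grips with 3 to 60 N. Pads are 19 mm wide; open, the fingers measure 117 mm over their backs; the gripper's body (75 mm by 190 mm) begins 51 mm behind the grasp point.
Start: joints at [-54.912, 22.042, 0.453, 0, -68.411, -14.817], TCP at [0.217, -0.586, 0.242] pointing down, gripper open.
Joint ranges: [-179.83, 179.83], [-69.29, 118.12], [-61.27, 80.66], [-181.25, 117.63], [-171.15, -9.14], [-177.46, 177.46]. Speed limits (degrees/s): [159.86, 159.86, 180, 180, 180, 180].

INTERFACE

Orientations are given as a 3x3 rotation matrix whose columns are the frame's x, y, z axes.
In Python, from station import sense, capture, finish_job, tip_reach gives the robot as it stands.
- The arm moves only by the tool arm_command, never from a script. Its argument "deltas" is a list of rows, each a list of 7 numbers: the turn, a rotation vector about the tool's x, y, z in rad, then the shift along the tool's x, y, z in cm, then the closure, from -1 (fully open) to 1 (shut), so that 0 is half open. In form: [[rx, ry, rz, dx, dy, dz, hand], ...]. A call has 1 to 8 rows; each row is the pose to reach, as a shift and turn from the pose commanded when the call began, along the tool's axes at that moment; what a row does not reach only later rows make up. A row lasts 1/12 s, in which the tool goes at most 41.7 mm and 7.16 degrees, less where a joint would pass 70% of its speed; a pose out of reach is approached as far as the arm can. A call with a gripper value outside its range is refused whole. The fingers move at their own pace and stop on an object; the grip force is fixed at half the most. Time passes only in rows, so rows that repeat a pose let the fingers close. It gives the time, the measured TCP pose, the force, the opening and the grip force at its end, in the units of the state.
- sense(): the state, without advancing time (a new reading comes with each control period).
- capture(name): name is "side" or "top" or "wrist"; returns a dict with "pixels" (420x560x3 uint8, blue, green, red), "fovy" (degrees; the focal length in pixels is half the picture's height over the tangent of half this angle, whatever the lens; pixels are square), "cx", "cy" (the principal point, pixels), "rvec" (rotation vector, rad) and "tvec" (3), from world to camera coordinates, as OpenCV has them. Camera axes: x right, y down, z forward; pixel columns grow to the right and rows downward; lengths in m; the calibration is good to about 2 mm. A picture is of the moment at which its call begins. There is no depth.
- finish_job(): hands the job in; it is judged then, once.
The state is a dict: "time_s": time; "joints": joint angles; "joint_velocities": joint speeds; "effort": joint torques, N m; "tcp_pos": TCP position; "ee_rot": TCP orientation; "wrist_force": force on the tool from outside, world axes, zero at the start; "moment": the same for the moment, N m; "gripper_width": opening from 0.0 (shut) to 1.0 (fully open); "gripper_force": force on a finger pad.
Only numpy, scipy, OpenCV 4.12 (cv2) and the standard library are available. Lean on these libraries where they do the work, as an engineer would, in place of code of your own. Each camera call takes 0.05 s, during which the arm holds its last target. There are 200 camera calls.

TASK

The sample box on the bench was left open. With the fingertips, gently push its sliding lid fully shut by the yellow tab, and only then push the red catch round across the end of the lid until it stops, so that the lid is locked. Do not grip the tab or the catch, and leave the glassware and crucibles around and inside the box as they stand.

Things in the scene. Friction and masses are not known exactly. Their poses are not given: they have to be found in the camera images.
- sample_box: White rigid plastic box fixed to the bench, 148 (x) x 180 (y) x 81 mm, open on top. Origin: centre of its underside on the bench. Its y axis points along the lid's slide, towards the mouth end out of which the lid is drawn (roughly the robot's left); z is up, its x axis points roughly away from the robot. A grey ledge (top at z = 66 mm) sticks out 31 mm from the mouth end below the lid and carries the catch.
- lid (a joint): Slide of the blue lid with a clear window (130 x 173 x 6 mm, its underside 70 mm above the bench). Value in m: 0 = fully shut against its stop, grows as the lid is drawn out along the box's +y; 0.055 to 0.10 at the start. It stays where it is left; about 2 to 3 N moves it.
- lid_tab (a point): Centre of the outer face (facing the box's +y) of the yellow tab at the lid's outer end, 89 mm above the bench. The tab is 70 mm wide (box's x), 14 mm thick (towards -y), its top 102 mm above the bench; nothing is outside this face. It is soft rubber: gives 0.7 mm per N (14 mm at most) and springs back. With the lid shut the point lies at x = 0, y = 90 mm in the box's frame.
- catch (a joint): Turning of the red catch about an upright pin. Value in rad: 0 = locked against its stop, the arm lying along the box's +x across the lid's end, 8 mm beyond the lid; grows as it opens anticlockwise seen from above (1.57 = the arm points along the box's +y); 1.5 to 1.9 at the start. It stays where it is left; about 1 to 2 N at its outer half moves it.
- catch_pivot (a point): Point on the axis of the catch's pin, at mid-height of the catch (83 mm above the bench), at x = -90, y = 104 mm in the box's frame. The pin's steel head rises to 104 mm.
- catch_tip (a point): Centre of the rounded end of the catch's red arm, 64 mm from the pivot, 83 mm above the bench. The arm is an upright bar 12 mm thick (16 at the end), from 69 to 97 mm above the bench. It is springy: gives 0.01 rad per N pushed 45 mm from the pivot (0.3 at most) and springs back. Push it on the side away from the lid (its left side, seen from pivot to tip).
- crucible_a: White porcelain crucible without lid, 42 mm wide, 33 mm tall, loose on the box's floor. Origin at the centre of its foot.
- crucible_b: White porcelain crucible with lid, 45 mm wide, 43 mm tall, loose on the box's floor. Origin at the centre of its foot.
- weigh_short: Short clear glass weighing bottle, 37 mm wide, 51 mm tall, loose on the box's floor. Origin at the centre of its foot.
- dropper: Light-brown dropper bottle with a red rubber teat, 38 mm wide, 109 mm tall, loose on the bench on the robot's side of the box. Origin at the centre of its foot.
- flask: Small stoppered conical glass flask, 54 mm wide, 103 mm tall, loose on the bench on the robot's side of the box. Origin at the centre of its foot.
- weigh_tall: Tall clear glass weighing bottle, 37 mm wide, 71 mm tall, loose on the bench on the far side of the box. Origin at the centre of its foot.
Not all that is in view belongs to the job. Leave any blue look-alike of the flask alone. Of the things shaped like the dropper, the brown one is meant.

How it is judged (in metres and radians):
On the way, in this order (a step that is already met when the one before it is completed fails the run):
1. the lid is pushed fully shut, with the catch still open (value of joint lid below 0.005 m and value of joint catch above 1 rad), for 0.2 s.
2. the catch is pushed across the shut lid (value of joint lid below 0.005 m and value of joint catch below 0.12 rad), for 0.2 s.
At the end, for the whole second after the job is handed in: The lid is within 5 mm of fully shut, the catch within 0.12 rad of its locked stop, and the glassware and crucibles stand upright (within 0.15 rad) (all of step 2 and angle between each of crucible_a, crucible_b, weigh_short, dropper, flask, weigh_tall's own z axis and vertical below 0.15 rad); the robot touches nothing.
It fails at once if the catch is swung in (below 1.0 rad) while the lid is more than 8 mm open (value of joint catch below 1 rad and value of joint lid above 0.008 m).
It fails at once if the lid or the catch is gripped or pushed hard (over 30 N between it and the fingers) (contact force between the fingers and lid above 30 N or contact force between the fingers and catch above 30 N).
It fails at once if a bottle, flask or crucible is moved by more than 15 mm (distance of any of crucible_a, crucible_b, weigh_short, dropper, flask, weigh_tall from where it was at the start of the episode above 0.015 m).
It also fails if it takes over 48 s, if anything falls off the work surface, if the arm or the gripper's body presses on something with over 40 N, if the wrist force passes 120 N, or if a joint passes its speed limit or range.

## Working session

There is one attempt and no reset: what is moved stays moved. The work goes in short steps, Python scripts to look and compute and a tool call to move; the robot and the scene stay as the last step left them, time stands still between calls to the robot, and variables do not carry over. Pictures are saved under pics/ and viewed, at most 10 in all, crops included, and the job is handed in when it is done.

Besides the shell and the picture viewer there is one more tool, called after ">>>" by a JSON object that holds its "name" and its "arguments", one argument or row to a line. arm_command: Moves the arm, as the interface text tells. Its arguments: {"type":"object","properties":{"deltas":{"type":"array"}},"required":["deltas"]}

```bash
mkdir -p pics && cat > h.py <<'E'
import numpy as np, cv2
from station import sense, capture, finish_job, tip_reach
def cam(c):
    f=c["pixels"].shape[0]/2/np.tan(np.radians(c["fovy"])/2)
    R=cv2.Rodrigues(np.array(c["rvec"],float))[0]; t=np.array(c["tvec"],float).ravel()
    return f,R,t
def onplane(c,u,v,z):
    f,R,t=cam(c); d=R.T@np.array([(u-c["cx"])/f,(v-c["cy"])/f,1]); o=-R.T@t
    return o+d*(z-o[2])/d[2]
def proj(c,p):
    f,R,t=cam(c); q=R@np.array(p)+t; return f*q[0]/q[2]+c["cx"],f*q[1]/q[2]+c["cy"]
E
python3 - <<'E'
from h import *
s=sense(); print(s["time_s"],s["tcp_pos"],np.round(s["ee_rot"],3),tip_reach,s["gripper_width"])
import pickle
for n in("top","side"):
    c=capture(n); cv2.imwrite(f"pics/{n}0.png",c["pixels"]); pickle.dump(c,open(f"{n}0.pkl","wb"))
    f,R,t=cam(c); print(n,f,-R.T@t,R[2])
E
```

```text
0.0 [ 0.21637429 -0.58574942  0.24043697] [[-0.938 -0.346 -0.001]
 [-0.346  0.938  0.002]
 [ 0.     0.002 -1.   ]] 0.019 1.0026150953992439
top 446.37329020430417 [ 0.48872729 -0.06790337  0.92604395] [ 0.07553776  0.0358749  -0.99649739]
side 514.3063458569615 [ 0.39595305 -0.81153132  0.53463855] [ 0.18567879  0.83816895 -0.51283156]
```

View pics/top0.png

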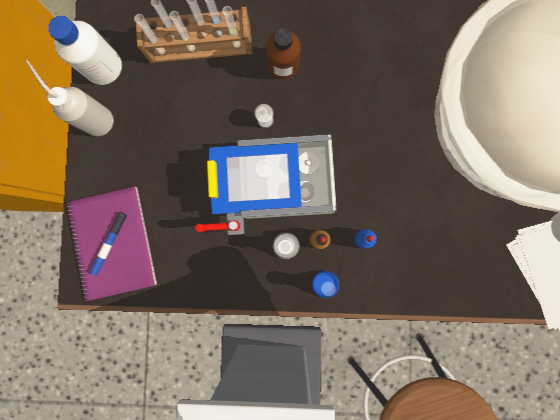

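View pics/side0.png

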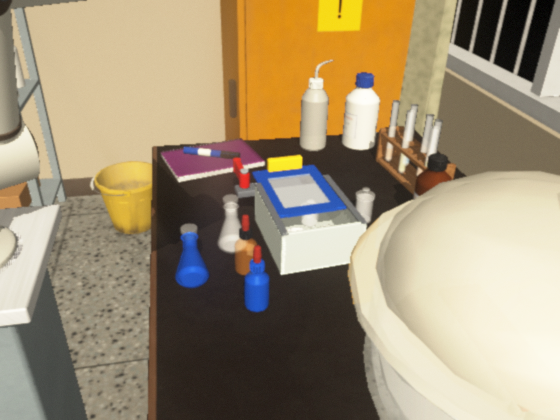

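The top view shows the yellow tab at about (213,179), and the catch pin at (234,225) with its tip at (199,228). The blue lid spans columns 210–300. The flask is at (286,245) and the dropper at (320,240), both on the robot's side, and the tall bottle is at (264,115). Next I'll measure these.

```bash
python3 - <<'E'
from h import *
import pickle
c=pickle.load(open("top0.pkl","rb")); im=c["pixels"]; hsv=cv2.cvtColor(im,cv2.COLOR_BGR2HSV)
def big(lo,hi,box):
    m=cv2.inRange(hsv,lo,hi); k=np.zeros_like(m); x0,y0,x1,y1=box; k[y0:y1,x0:x1]=m[y0:y1,x0:x1]
    cs=cv2.findContours(k,cv2.RETR_EXTERNAL,cv2.CHAIN_APPROX_NONE)[0]; return max(cs,key=cv2.contourArea)
def W(pts,z): return np.array([onplane(c,u,v,z)[:2] for u,v in pts])
def rect(cn,z):
    w=W(cn.reshape(-1,2),z).astype(np.float32); return w,cv2.minAreaRect(w*1000)
b=big((100,120,60),(130,255,255),(190,130,310,222)); w,r=rect(b,.076); print("lid",r, np.round(cv2.boxPoints(r)))
y=big((22,120,120),(35,255,255),(195,140,230,215)); w,r=rect(y,.102); print("tab",r,np.round(cv2.boxPoints(r)))
m=cv2.inRange(hsv,(0,150,90),(6,255,255))|cv2.inRange(hsv,(174,150,90),(180,255,255)); k=np.zeros_like(m);k[205:245,185:245]=m[205:245,185:245]
pts=cv2.findNonZero(k); w,r=rect(pts,.097); print("catch",r,np.round(cv2.boxPoints(r)))
print("pin",W([(234,225)],.104),"flask",W([(286,245)],.1),"dropper",W([(321,240)],.105),"weigh_tall",W([(264,115)],.065))
E
```

```text
lid ((604.39599609375, 7.710990905761719), (130.27989196777344, 172.64459228515625), 4.7684855461120605) [[532.  88.]
 [547. -84.]
 [676. -73.]
 [662.  99.]]
tab ((596.9857788085938, 84.81250762939453), (70.10142517089844, 16.999807357788086), 4.757235050201416) [[561.  90.]
 [563.  73.]
 [633.  79.]
 [631.  96.]]
catch ((508.6111145019531, 72.75283813476562), (16.75190544128418, 82.69876098632812), 3.2424938678741455) [[498. 114.]
 [503.  31.]
 [519.  32.]
 [515. 115.]]
pin [[0.51120814 0.04002835]] flask [[ 0.47681902 -0.05682154]] dropper [[ 0.48763531 -0.12064303]] weigh_tall [[ 0.72994167 -0.00706177]]
```

The sizes agree with the given ones (lid 130x173, tab 70 wide). From this the box yaw is 4.8° and its origin is about (0.609,-0.056). The lid is about 60 mm open and the catch about 1.55 rad. I'll start the move, with the fingers shut and clear of the dome.

>>> {"name": "arm_command", "arguments": {
  "deltas": [
    [0,0,0,-3,3.3,-0.8,1],
    [0,0,0,-6,6.6,-1.6,1],
    [0,0,0.06,-9,10,-2.4,1],
    [0,0,0.12,-12,13.4,-3.2,1],
    [0,0,0.18,-15,16.8,-4,1],
    [0,0,0.24,-18,20,-5,1],
    [0,0,0.27,-21,23.3,-6,1],
    [0,0,0.27,-22,24.5,-6,1]
  ]
}}

```text
time_s: 0.77
tcp_pos: [0.3378, -0.2799, 0.302]
ee_rot: [[-0.997, -0.082, 0.001], [-0.082, 0.997, -0.0], [-0.001, -0.0, -1.0]]
wrist_force: [0.9, 0.4, -0.4]
gripper_width: 0.48
gripper_force: 0.0
```

```bash
cat >> h.py <<'E'
yaw=np.radians(4.76); RB=np.array([[np.cos(yaw),-np.sin(yaw)],[np.sin(yaw),np.cos(yaw)]]); OB=np.array([.6093,-.0562])
def state():
    s=sense(); p=np.array(s["tcp_pos"]); R=np.array(s["ee_rot"]); b=RB.T@(p[:2]-OB)*1000
    print("t",s["time_s"],"tcp",np.round(p,4),"box mm",np.round(b,1),"yaw_y",round(np.degrees(np.arctan2(R[1,1],R[0,1])),2),"zax",np.round(R[:,2],3),"F",np.round(s["wrist_force"],2),"w",round(s["gripper_width"],3))
    return p,R
def to(bx,by,ztip):  # tool-frame cm for a box-frame xy (mm) and fingertip height (m)
    p,R=state(); g=np.r_[OB+RB@np.array([bx,by])/1000, ztip+tip_reach]
    print("shift cm",np.round(R.T@(g-p)*100,2))
E
python3 -c "
from h import *
to(0,210,.2)"
```

```text
t 0.7667 tcp [ 0.3378 -0.2799  0.302 ] box mm [-289.2 -200.4] yaw_y 94.71 zax [ 0.001 -0.    -1.   ] F [ 0.87  0.44 -0.41] w 0.48
shift cm [-28.88  41.06   8.3 ]
```

>>> {"name": "arm_command", "arguments": {
  "deltas": [
    [0,0,0,-2,3,0,1],
    [0,0,0,-4.5,6,0,1],
    [0,0,0,-7,9,0,1],
    [0,0,0,-9,12,0,1],
    [0,0,0,-11,15,0,1],
    [0,0,0,-13,18,0,1],
    [0,0,0,-15,21,0,1],
    [0,0,0,-15,21,0,1]
  ]
}}

```text
time_s: 1.43
tcp_pos: [0.4717, -0.0557, 0.3006]
ee_rot: [[-0.996, -0.089, 0.0], [-0.089, 0.996, 0.001], [-0.0, 0.001, -1.0]]
wrist_force: [-0.9, -0.8, 0.6]
gripper_width: 0.006
gripper_force: 0.0
```

>>> {"name": "arm_command", "arguments": {
  "deltas": [
    [0,0,0,-2,3,0,1],
    [0,0,0,-4.5,6,0,1],
    [0,0,0,-7,9,0,1],
    [0,0,0,-9,12,0,1],
    [0,0,0,-11,15,0,1],
    [0,0,0,-13,18,3,1],
    [0,0,0,-13,19,5,1],
    [0,0,0,-13,19,7,1]
  ]
}}

```text
time_s: 2.1
tcp_pos: [0.5831, 0.1431, 0.2284]
ee_rot: [[-0.996, -0.086, -0.002], [-0.086, 0.996, -0.0], [0.002, -0.0, -1.0]]
wrist_force: [0.1, 0.0, -0.5]
gripper_width: 0.01
gripper_force: 0.0
```

```bash
python3 - <<'E'
from h import *
to(0,190,.083)
c=capture("wrist"); cv2.imwrite("pics/w1.png",c["pixels"])
for n,b,z in(("tab",(0,150),.102),("pin",(-90,104),.104),("tcp",RB.T@(np.array(sense()["tcp_pos"])[:2]-OB)*1000,sense()["tcp_pos"][2]-tip_reach)):
    print(n,np.round(proj(c,np.r_[OB+RB@np.array(b)/1000,z])))
E
```

```text
t 2.1 tcp [0.5831 0.1431 0.2284] box mm [ -9.6 200.8] yaw_y 94.94 zax [-0.002 -0.    -1.   ] F [ 0.12  0.01 -0.52] w 0.01
shift cm [-0.98 -1.08 12.64]
tab [225. 217.]
pin [166. 117.]
tcp [276. 245.]
```

View pics/w1.png

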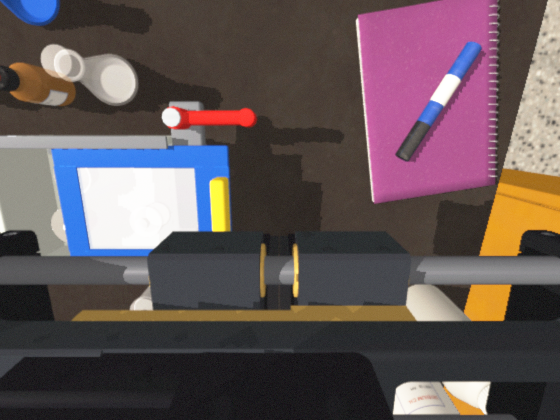

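The wrist view shows the pin at (172,117) and the tab's outer edge at column 229. Both are within about 5 px of my prediction (roughly 3 mm). The tab and the space in front of it are clear, so I'll descend in front of the tab.

>>> {"name": "arm_command", "arguments": {
  "deltas": [
    [0,0,0,-0.5,-0.5,2.5,1],
    [0,0,0,-1,-0.8,5,1],
    [0,0,0,-1,-0.8,7.5,1],
    [0,0,0,-1,-0.8,10,1],
    [0,0,0,-1,-0.8,11.5,1],
    [0,0,0,-1,-0.8,12.6,1],
    [0,0,0,-1,-0.8,12.6,1],
    [0,0,0,-1,-0.8,12.6,1]
  ]
}}

```text
time_s: 2.82
tcp_pos: [0.5941, 0.1331, 0.1058]
ee_rot: [[-0.996, -0.084, 0.0], [-0.084, 0.996, -0.0], [-0.0, -0.0, -1.0]]
wrist_force: [1.0, -0.1, -0.1]
gripper_width: 0.007
gripper_force: 0.0
```

```bash
python3 - <<'E'
from h import *
to(0,105,.083)
E
```

```text
t 2.8167 tcp [0.5941 0.1331 0.1058] box mm [  0.5 189.9] yaw_y 94.8 zax [ 0. -0. -1.] F [ 1.05 -0.11 -0.13] w 0.007
shift cm [ 0.06 -8.49  0.38]
```

>>> {"name": "arm_command", "arguments": {
  "deltas": [
    [0,0,0,0,-0.6,0,1],
    [0,0,0,0,-1.2,0,1],
    [0,0,0,0,-1.8,0,1],
    [0,0,0,0,-2.3,0,1],
    [0,0,0,0,-2.7,0,1],
    [0,0,0,0,-3.1,0,1],
    [0,0,0,0,-3.5,0,1],
    [0,0,0,0,-3.9,0,1]
  ]
}}

```text
time_s: 3.48
tcp_pos: [0.5971, 0.0945, 0.1057]
ee_rot: [[-0.996, -0.084, 0.001], [-0.084, 0.996, 0.001], [-0.001, 0.001, -1.0]]
wrist_force: [-0.3, 2.2, 1.5]
gripper_width: 0.003
gripper_force: 1.1
```

>>> {"name": "arm_command", "arguments": {
  "deltas": [
    [0,0,0,0,-0.4,0,1],
    [0,0,0,0,-0.8,0,1],
    [0,0,0,0,-1.2,0,1],
    [0,0,0,0,-1.6,0,1],
    [0,0,0,0,-2.0,0,1],
    [0,0,0,0,-2.4,0,1],
    [0,0,0,0,-2.8,0,1],
    [0,0,0,0,-3.1,0,1]
  ]
}}

```text
time_s: 4.15
tcp_pos: [0.5998, 0.0631, 0.1055]
ee_rot: [[-0.996, -0.084, 0.001], [-0.084, 0.996, 0.0], [-0.001, 0.0, -1.0]]
wrist_force: [-0.1, 2.6, 2.7]
gripper_width: 0.004
gripper_force: 1.1
```

```bash
python3 - <<'E'
from h import *
to(0,105,.083)
E
```

```text
t 4.15 tcp [0.5998 0.0631 0.1055] box mm [  0.4 119.7] yaw_y 94.8 zax [ 0.001  0.    -1.   ] F [-0.08  2.64  2.65] w 0.004
shift cm [ 0.05 -1.47  0.35]
```

>>> {"name": "arm_command", "arguments": {
  "deltas": [
    [0,0,0,0,-0.3,0,1],
    [0,0,0,0,-0.6,0,1],
    [0,0,0,0,-0.8,0,1],
    [0,0,0,0,-1.0,0,1],
    [0,0,0,0,-1.1,0,1],
    [0,0,0,0,-1.2,0,1],
    [0,0,0,0,-1.3,0,1],
    [0,0,0,0,-1.3,0,1]
  ]
}}

```text
time_s: 4.82
tcp_pos: [0.6008, 0.0506, 0.1054]
ee_rot: [[-0.996, -0.084, 0.0], [-0.084, 0.996, 0.0], [-0.0, 0.0, -1.0]]
wrist_force: [0.9, 1.3, 2.5]
gripper_width: 0.003
gripper_force: 0.9
```

>>> {"name": "arm_command", "arguments": {
  "deltas": [
    [0,0,0,0,-0.1,0,1],
    [0,0,0,0,-0.2,0,1],
    [0,0,0,0,-0.3,0,1],
    [0,0,0,0,-0.3,0,1]
  ]
}}

```text
time_s: 5.15
tcp_pos: [0.6009, 0.0475, 0.1053]
ee_rot: [[-0.996, -0.084, 0.0], [-0.084, 0.996, -0.0], [-0.0, -0.0, -1.0]]
wrist_force: [1.4, 1.9, 0.2]
gripper_width: 0.007
gripper_force: 0.9
```

>>> {"name": "arm_command", "arguments": {
  "deltas": [
    [0,0,0,0,-0.1,0,1],
    [0,0,0,0,-0.2,0,1],
    [0,0,0,0,-0.3,0,1],
    [0,0,0,0,-0.3,0,1]
  ]
}}

```text
time_s: 5.48
tcp_pos: [0.6011, 0.0444, 0.1053]
ee_rot: [[-0.997, -0.083, -0.0], [-0.083, 0.997, -0.0], [0.0, -0.0, -1.0]]
wrist_force: [0.3, 0.8, 0.0]
gripper_width: 0.007
gripper_force: 1.0
```

>>> {"name": "arm_command", "arguments": {
  "deltas": [
    [0,0,0,0,-0.1,0,1],
    [0,0,0,0,-0.2,0,1],
    [0,0,0,0,-0.3,0,1],
    [0,0,0,0,-0.3,0,1]
  ]
}}

```text
time_s: 5.82
tcp_pos: [0.6014, 0.0421, 0.1053]
ee_rot: [[-0.997, -0.084, 0.0], [-0.084, 0.997, 0.001], [-0.0, 0.001, -1.0]]
wrist_force: [0.5, 4.3, 0.3]
gripper_width: 0.01
gripper_force: 2.7
```

>>> {"name": "arm_command", "arguments": {
  "deltas": [
    [0,0,0,0,-0.1,0,1],
    [0,0,0,0,-0.2,0,1],
    [0,0,0,0,-0.3,0,1],
    [0,0,0,0,-0.3,0,1],
    [0,0,0,0,-0.3,0,1]
  ]
}}

```text
time_s: 6.23
tcp_pos: [0.6015, 0.0401, 0.1053]
ee_rot: [[-0.996, -0.084, 0.0], [-0.084, 0.996, 0.002], [-0.0, 0.002, -1.0]]
wrist_force: [-0.8, 8.6, 1.5]
gripper_width: 0.001
gripper_force: 4.1
```

```bash
python3 - <<'E'
from h import *
state()
E
```

```text
t 6.2333 tcp [0.6015 0.0401 0.1053] box mm [ 0.2 96.6] yaw_y 94.8 zax [ 0.     0.002 -1.   ] F [-0.82  8.58  1.47] w 0.001
```

8.6 N against the stop means the lid is shut. I'll back off, rise, and go over to the robot's side of the catch.

>>> {"name": "arm_command", "arguments": {
  "deltas": [
    [0,0,0,0,-0.0,0,1],
    [0,0,0,0,1,0,1],
    [0,0,0,0,2.5,-0.5,1],
    [0,0,0,0,4,-2,1],
    [0,0,0,0,5,-4,1],
    [0,0,0,0,5.3,-6.5,1],
    [0,0,0,0,5.4,-7.5,1],
    [0,0,0,0,5.4,-7.5,1]
  ]
}}

```text
time_s: 6.9
tcp_pos: [0.5982, 0.0932, 0.1833]
ee_rot: [[-0.996, -0.085, 0.005], [-0.085, 0.996, 0.001], [-0.005, 0.001, -1.0]]
wrist_force: [0.2, -0.7, -0.1]
gripper_width: 0.006
gripper_force: 0.0
```

>>> {"name": "arm_command", "arguments": {
  "deltas": [
    [0,0,0,2,0,0,1],
    [0,0,0,4,0,0,1],
    [0,0,0,6,0,0,1],
    [0,0,0,8,0,0,1],
    [0,0,0,10,0,0,1],
    [0,0,0,12,0,0,1],
    [0,0,0,12.4,0,0,1],
    [0,0,0,12.4,0,0,1]
  ]
}}

```text
time_s: 7.57
tcp_pos: [0.4718, 0.0813, 0.1795]
ee_rot: [[-0.996, -0.084, -0.002], [-0.084, 0.996, -0.001], [0.002, -0.001, -1.0]]
wrist_force: [-0.4, 0.4, 0.3]
gripper_width: 0.004
gripper_force: 0.0
```

```bash
python3 - <<'E'
from h import *
to(-124,151,.080)
for n in ("top","wrist"):
    c=capture(n); cv2.imwrite(f"pics/{n}2.png",c["pixels"])
    print(n,"shut tab",np.round(proj(c,np.r_[OB+RB@np.array([0,.09]),.102])),"pin",np.round(proj(c,np.r_[OB+RB@np.array([-.09,.104]),.104])))
E
python3 -c "
import cv2;a=cv2.imread('pics/top2.png')[100:270,150:370];cv2.imwrite('pics/top2c.png',cv2.resize(a,None,fx=3,fy=3))"
```

```text
t 7.5667 tcp [0.4718 0.0813 0.1795] box mm [-125.6  148.4] yaw_y 94.8 zax [-0.002 -0.001 -1.   ] F [-0.42  0.38  0.26] w 0.004
shift cm [-0.18  0.27  8.05]
top shut tab [239. 177.] pin [234. 225.]
wrist shut tab [211. 359.] pin [222. 265.]
```

View pics/top2c.png

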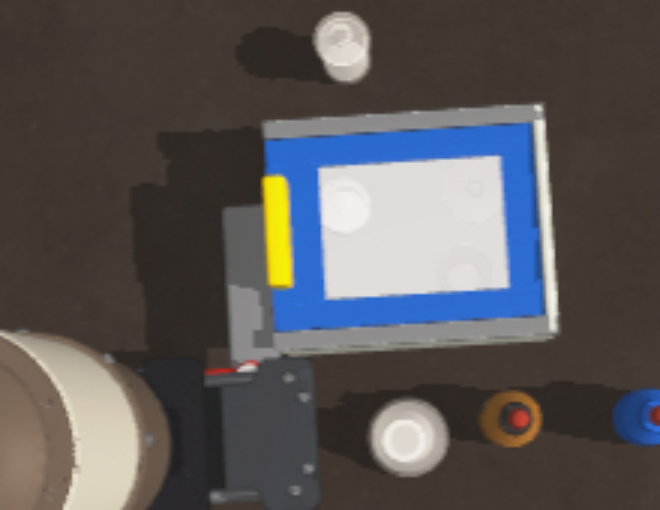

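View pics/wrist2.png

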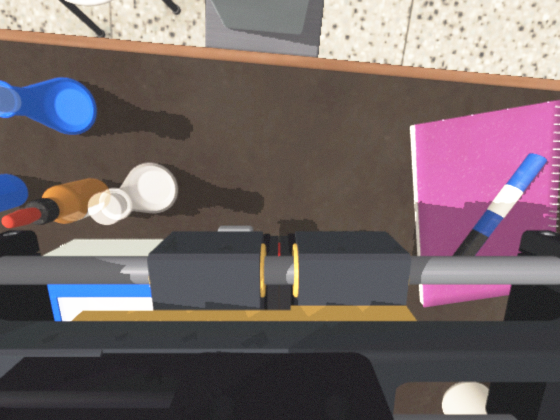

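The top crop shows the tab's outer edge at about column 238 (239 expected for shut) and the lid flush with the box end, so the lid is shut. The flask and dropper have not moved. I'll descend beside the catch.

>>> {"name": "arm_command", "arguments": {
  "deltas": [
    [0,0,0,0.4,0.2,1.5,1],
    [0,0,0,0.4,0.2,3,1],
    [0,0,0,0.4,0.2,4.5,1],
    [0,0,0,0.4,0.2,6,1],
    [0,0,0,0.4,0.2,7,1],
    [0,0,0,0.4,0.2,7.9,1],
    [0,0,0,0.4,0.2,7.9,1],
    [0,0,0,0.4,0.2,7.9,1]
  ]
}}

```text
time_s: 8.33
tcp_pos: [0.4699, 0.0837, 0.1008]
ee_rot: [[-0.997, -0.083, -0.001], [-0.083, 0.997, -0.001], [0.001, -0.001, -1.0]]
wrist_force: [0.2, -0.3, -0.1]
gripper_width: 0.002
gripper_force: 0.0
```

```bash
python3 - <<'E'
from h import *
p,R=state(); b=RB.T@(p[:2]-OB)*1000
# catch sweep: contact 47 mm out, tool centre offset so the 19x26 mm finger (x,y) touches the bar's left face
for a in np.radians([88,75,60,45,30,15,5,0,-4]):
    u=np.array([np.cos(a),np.sin(a)]); n=np.array([-u[1],u[0]])
    h=abs(n[0])*9.5+abs(n[1])*13
    q=np.array([-90,104])+u*47+n*(6+h)
    d=R.T@np.r_[RB@(q-b)/10,0]
    print(round(np.degrees(a)),np.round(q,1),"cm from here",np.round(d[:2],2))
E
```

```text
t 8.3333 tcp [0.4699 0.0837 0.1008] box mm [-127.4  151. ] yaw_y 94.79 zax [-0.001 -0.001 -1.   ] F [ 0.2  -0.32 -0.11] w 0.002
88 [-104.3  151.5] cm from here [-2.31  0.05]
75 [-95.7 154.2] cm from here [-3.16  0.32]
60 [-84.5 155.1] cm from here [-4.29  0.41]
45 [-72.3 152.7] cm from here [-5.51  0.17]
30 [-60.3 146.6] cm from here [-6.7  -0.44]
15 [-50.  136.5] cm from here [-7.73 -1.45]
5 [-44.9 127.8] cm from here [-8.24 -2.32]
0 [-43. 123.] cm from here [-8.43 -2.8 ]
-4 [-41.7 120.3] cm from here [-8.56 -3.07]
```

>>> {"name": "arm_command", "arguments": {
  "deltas": [
    [0,0,0,-1,0,0,1],
    [0,0,0,-1.8,0,0,1],
    [0,0,0,-2.3,0.1,0,1],
    [0,0,0,-2.7,0.2,0,1],
    [0,0,0,-3.2,0.3,0,1],
    [0,0,0,-3.7,0.4,0,1],
    [0,0,0,-4.2,0.4,0,1],
    [0,0,0,-4.3,0.4,0,1]
  ]
}}

```text
time_s: 9.0
tcp_pos: [0.5128, 0.0916, 0.1013]
ee_rot: [[-0.996, -0.084, 0.001], [-0.084, 0.996, 0.0], [-0.001, 0.0, -1.0]]
wrist_force: [-1.4, 0.3, 1.0]
gripper_width: -0.0
gripper_force: 0.7
```

>>> {"name": "arm_command", "arguments": {
  "deltas": [
    [0,0,0,-0.5,0,0,1],
    [0,0,0,-1.0,-0.2,0,1],
    [0,0,0,-1.4,-0.4,0,1],
    [0,0,0,-1.8,-0.6,0,1],
    [0,0,0,-2.2,-0.8,0,1],
    [0,0,0,-2.5,-0.9,0,1]
  ]
}}

```text
time_s: 9.5
tcp_pos: [0.5384, 0.0844, 0.1014]
ee_rot: [[-0.997, -0.084, 0.001], [-0.084, 0.997, 0.0], [-0.001, 0.0, -1.0]]
wrist_force: [-1.7, 0.9, -0.5]
gripper_width: 0.003
gripper_force: 0.6
```

```bash
python3 - <<'E'
from h import *
to(-43,121,.082)
E
```

```text
t 9.5 tcp [0.5384 0.0844 0.1014] box mm [-59. 146.] yaw_y 94.79 zax [ 0.001  0.    -1.   ] F [-1.74  0.94 -0.49] w 0.003
shift cm [-1.6  -2.5   0.05]
```

Contact is holding at 1–2 N, so I'll continue round.

>>> {"name": "arm_command", "arguments": {
  "deltas": [
    [0,0,0,-0.3,-0.3,0,1],
    [0,0,0,-0.6,-0.6,0,1],
    [0,0,0,-0.9,-0.9,0,1],
    [0,0,0,-1.1,-1.2,0,1],
    [0,0,0,-1.3,-1.5,0,1],
    [0,0,0,-1.4,-1.8,0,1],
    [0,0,0,-1.5,-2.0,0,1],
    [0,0,0,-1.5,-2.0,0,1]
  ]
}}

```text
time_s: 10.17
tcp_pos: [0.5546, 0.0654, 0.1014]
ee_rot: [[-0.997, -0.083, 0.001], [-0.083, 0.997, 0.0], [-0.001, 0.0, -1.0]]
wrist_force: [-0.7, 0.5, 0.1]
gripper_width: 0.003
gripper_force: 0.4
```

>>> {"name": "arm_command", "arguments": {
  "deltas": [
    [0,0,0,0,-0.15,0,1],
    [0,0,0,0,-0.3,0,1],
    [0,0,0,0,-0.4,0,1],
    [0,0,0,0,-0.4,0,1]
  ]
}}

```text
time_s: 10.5
tcp_pos: [0.5551, 0.062, 0.1016]
ee_rot: [[-0.996, -0.084, 0.001], [-0.084, 0.996, 0.0], [-0.001, 0.0, -1.0]]
wrist_force: [0.3, 1.1, 0.0]
gripper_width: 0.009
gripper_force: 0.6
```

```bash
python3 - <<'E'
from h import *
to(-43,121,.082)
E
```

```text
t 10.5 tcp [0.5551 0.062  0.1016] box mm [-44.2 122.2] yaw_y 94.81 zax [ 0.001  0.    -1.   ] F [0.32 1.08 0.04] w 0.009
shift cm [-0.12 -0.12  0.06]
```

>>> {"name": "arm_command", "arguments": {
  "deltas": [
    [0,0,0,0,-0.15,0,1],
    [0,0,0,0,-0.3,0,1],
    [0,0,0,0,-0.3,0,1],
    [0,0,0,0,-0.3,0,1]
  ]
}}

```text
time_s: 10.83
tcp_pos: [0.5555, 0.0599, 0.1016]
ee_rot: [[-0.996, -0.084, 0.002], [-0.084, 0.996, 0.002], [-0.002, 0.002, -1.0]]
wrist_force: [1.0, 5.6, -0.4]
gripper_width: 0.006
gripper_force: 2.7
```

>>> {"name": "arm_command", "arguments": {
  "deltas": [
    [0,0,0,0,-0.1,0,1],
    [0,0,0,0,-0.2,0,1],
    [0,0,0,0,-0.2,0,1],
    [0,0,0,0,-0.2,0,1]
  ]
}}

```text
time_s: 11.17
tcp_pos: [0.5558, 0.0586, 0.1016]
ee_rot: [[-0.996, -0.084, 0.003], [-0.084, 0.996, 0.003], [-0.003, 0.003, -1.0]]
wrist_force: [-1.8, 8.5, 0.3]
gripper_width: 0.003
gripper_force: 4.1
```

The force rose to 8.5 N, so the catch is on its stop. I'll hold briefly, back off and rise.

>>> {"name": "arm_command", "arguments": {
  "deltas": [
    [0,0,0,0,0,0,1],
    [0,0,0,0,0,0,1],
    [0,0,0,0,0,0,1],
    [0,0,0,0,1,0,1],
    [0,0,0,0,2.5,0,1],
    [0,0,0,0,4.5,0,1],
    [0,0,0,0,6,-1,1],
    [0,0,0,0,7,-3,1]
  ]
}}

```text
time_s: 11.83
tcp_pos: [0.5468, 0.1266, 0.1291]
ee_rot: [[-0.996, -0.084, -0.007], [-0.084, 0.996, -0.004], [0.007, -0.003, -1.0]]
wrist_force: [1.2, 1.1, 1.0]
gripper_width: 0.002
gripper_force: 0.0
```

>>> {"name": "arm_command", "arguments": {
  "deltas": [
    [0,0,0,0,1,-3,1],
    [0,0,0,0,3,-6,1],
    [0,0,0,0,6,-8,1],
    [0,0,0,0,9,-8,1],
    [0,0,0,0,12,-8,1],
    [0,0,0,0,14,-8,1],
    [0,0,0,0,14,-8,1],
    [0,0,0,0,14,-8,1]
  ]
}}

```text
time_s: 12.5
tcp_pos: [0.5366, 0.2663, 0.2108]
ee_rot: [[-0.996, -0.085, -0.002], [-0.085, 0.996, -0.002], [0.002, -0.002, -1.0]]
wrist_force: [-0.1, -0.8, -0.1]
gripper_width: 0.008
gripper_force: 0.0
```

```bash
python3 - <<'E'
from h import *
state(); c=capture("top"); cv2.imwrite("pics/top3.png",cv2.resize(c["pixels"][90:290,120:380],None,fx=3,fy=3))
print(np.round(proj(c,np.r_[OB+RB@np.array([-.026,.104]),.097])))
E
```

```text
t 12.5 tcp [0.5366 0.2663 0.2108] box mm [-45.7 327.5] yaw_y 94.9 zax [-0.002 -0.002 -1.   ] F [-0.1  -0.84 -0.06] w 0.008
[233. 191.]
```

View pics/top3.png

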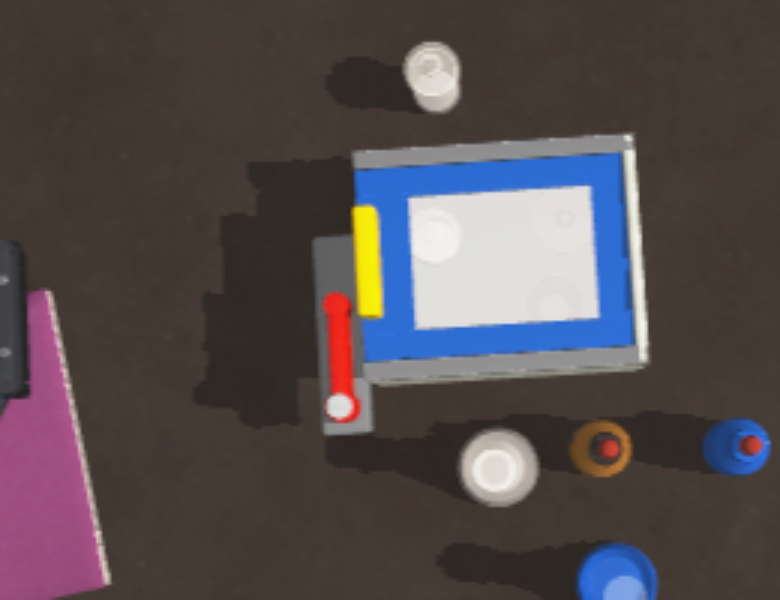

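The catch tip is at (232,191), against (233,191) expected when locked. It lies parallel to the lid's end, the lid is shut, the glassware stands as before, and the gripper is clear. I'll hand in the job.

```bash
python3 -c "
from station import finish_job
print(finish_job())"
```

```text
the job is handed in; nothing more can be done
None
```

The lid is fully shut and the catch locked across it, with the glassware undisturbed in the last top view; the job was handed in at about 12.6 s, but no verdict came back.

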